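# Close and latch the gauge case

## Robot

A 6-joint arm with a two-finger parallel gripper is mounted at the origin on a cart in front of the work surface, level with it; the furniture and walls round the work are solid. World frame = base frame: x ahead of the robot, y to its left, z up, the work surface at z = 0. Lengths are in m, angles in degrees, forces in N, time in s.
With the tool pointing down it reaches from about 0.25 to 0.725 m from the base axis. Payload 9.7 kg.
Tool frame: the origin (TCP) lies at the very end of the fingers, on their centre line; the grasp point (between the pads) lies tcp_to_grasp behind it (tcp_to_grasp is the distance from the TCP to the grasp point, in m); z points along the fingers, y is the direction in which the jaws open and shut (so a half turn about z gives the same grasp; the last joint's range is limited). The gripper opens to 85 mm and grips with 20 to 120 N. Pads are 22 mm wide; open, the fingers measure 114 mm over their backs; the gripper's body (76 mm by 85 mm) begins 54 mm behind the grasp point. The pads swing forward as they close: fully open they stand 13 mm farther back than shut.
Start: joints at [-74.198, 4.979, 10.078, 95.1, 0, 90], TCP at [0.15, -0.529, 0.231] pointing down, gripper open.
Joint ranges: [-179.16, 179.16], [-48.56, 103.87], [-65.8, 70.77], [-126.05, 130.52], [-82.76, 87.17], [-180, 180]. Speed limits (degrees/s): [127.2, 127.2, 147.25, 180, 180, 180].

## Interface

Orientations are given as [roll, pitch, yaw] about the fixed x, y, z axes, in that order (R = Rz(yaw) Ry(pitch) Rx(roll)).
In Python, from workcell import * gives the robot as it stands. The module is installed in compiled form; this text tells all that it offers.
- The arm moves only by the shell command python3 -m pendant 'ROWS' [FORCE]. ROWS is JSON, a list of rows, each a list of 3 entries, a list of its own where there are three numbers: the opening in per cent of the stroke, from 0 (shut) to 100 (fully open), then the shift along the world's x, y, z in mm, then the turn, a rotation vector about the world's x, y, z in degrees. A call has 1 to 20 rows; each row is the pose to reach, as a shift and turn from the pose measured when the call began; what a row does not reach only later rows make up. A row lasts 1/8 s, in which the tool goes at most 62.5 mm and 10.7 degrees, less where a joint would pass 70% of its speed; a pose out of reach is approached as far as the arm can. A call with a gripper value outside its range is refused whole. The fingers move at their own pace and stop on an object; FORCE is the grip in N (left out, the last holds). Time passes only in rows, so rows that repeat a pose let the fingers close. It gives the time, the measured TCP pose, the force and the opening at its end, in the units of the state.
- get_obs(): the state, without advancing time (a new reading comes with each control period).
- camera(name): name is "scene" or "side" or "wrist"; returns a dict with "img" (480x640x3 uint8, red, green, blue), "fx", "fy", "cx", "cy" (pixels), "cam_to_world" (4x4, takes a point from camera to world coordinates); the wrist camera has in their place "T_tool_cam" (4x4, takes a point from camera to tool coordinates, whose origin is the TCP and whose axes are the flange's). Camera axes: x right, y down, z forward; pixel columns grow to the right and rows downward; lengths in m; the calibration is good to about 2 mm. A picture is of the moment at which its call begins: read the wrist's pose just before it. There is no depth.
- job_done(): hands the job in, once; it reports no verdict.
Trained networks look in a picture, given as the dict that the camera call returned (one of the last four; its "shot" number tells which), for a name from the list of things; names that differ only in an ending like _2 or _b are one class to them, and where a whole thing is asked for, a point or a joint stands for the part that bears it (a point fixed in the world has none). Each returns a list of dicts, best first, with "confidence" (0 to 1); they miss things now and then, are a little off and sometimes report something else, mostly with a low value. They report only what shows in the picture. A call takes as long as a camera call.
- regions_of(picture, label): "region" (480x640 bool, what is visible of it).
- pinpoint(picture, label): "position" ([x, y, z] in m, in world coordinates, good to about 4 mm: a listed point, or the origin of a listed thing).
The state is a dict: "time": time; "q": joint angles; "qd": joint speeds; "joint_efforts": joint torques, N m; "ee_pos": TCP position; "tcp_rot": TCP orientation; "wrist_force": force on the tool from outside, world axes, zero at the start; "torque": the same for the moment, N m; "opening": finger opening in m.
Only numpy, scipy, OpenCV 4.12 (cv2) and the standard library are available. Lean on these libraries where they do the work, as an engineer would, in place of code of your own. Each camera call takes 0.05 s, during which the arm holds its last target. There are 200 camera calls.

## Task

Swing down the open lid of the sloping gauge case until it is fully shut, and only then turn the turnbutton on the case's front ledge a quarter turn, either way, so that it lies straight across the lid's lower edge and locks it. Leave the lid shut and do not disturb the other things on the table.

Things in the scene. Friction and masses are not known exactly. Their poses are not given: they have to be found in the camera images.
- case: Grey sloping case on a steel stand, fixed; 190 mm front to back, 140 mm across. Its low front faces the robot's left. Origin on the table under its middle; x points level from low front to high back, y to its left, z up. Its top face rises to the back at 30 degrees (outward normal (-0.5, 0, 0.866) in case axes). A 56 mm ledge at the low front carries the turnbutton; the lid covers the rest.
- lid (a joint): Opening angle of the lid, rad: 0 fully shut (flat on the sloping face), positive open, stop at 1.35. Turns about the case's y direction through point lid_hinge; a stiff hinge (0.3 N m) lets it stay where it is left. Lid: aluminium frame with a clear pane, 145 mm from hinge to free edge, 140 mm across, 12 mm thick.
- lid_hinge (a point): Middle of the lid's hinge axis at the upper back edge of the case, 167 mm above the table. The point moves with the lid: x points away from the lid's free edge in the lid's plane, y along the hinge, z out of the lid's outer face.
- lid_handle (a point): Middle of the straight round bar (10 mm thick, 106 mm long, parallel to the hinge) of the bow handle on the lid's outer face. The bar's axis is 88 mm from the hinge axis along the lid and stands 32 mm off the outer face (27 mm clear under it). Axes as for lid_hinge.
- turnbutton (a joint): Angle of the turnbutton about the outward normal of the sloping face, rad, counter-clockwise positive seen from outside. 0: bar parallel to the lid's edge and clear of it (open); +1.57 or -1.57: bar points up the slope, one end over the lid's lower edge (locked). Stops at +-1.75; friction (0.06 N m) holds it where it is left.
- turnbutton_grip (a point): On the turnbutton's pivot axis, amid its grip fin. Steel bar 68 mm long, 15 wide, 7 thick, underside 13.5 mm above the ledge; on it a fin 10 mm thick, 36 mm long along the bar, 19 mm high; fin top 9 mm outward of this point, bar's upper face 10 mm inward. Axes: y along bar and fin, z outward normal of the sloping face.
- ring: Bystander: steel ring gauge 72 mm across, 22 mm high, lying flat behind the high back of the case; origin under its middle.
- vee_block: Bystander: steel vee block 32x50x38 mm behind the high back of the case; origin under its middle.
- cap_screw_1: Bystander: steel cap screw 13 mm across, 30 mm high, standing on its head beyond the low front of the case; origin at its foot.
- cap_screw_2: Bystander: another such cap screw.
- cap_screw_3: Bystander: another such cap screw.

How it is judged:
By the outcome, as a careful person would: the job done as asked, in the order asked, and still so for the second after the job is handed in, with the robot touching nothing.
It also fails if it takes over 48 s, if anything falls off the work surface, if the arm or the gripper's body presses on something with over 40 N, if the wrist force passes 120 N, or if a joint passes its speed limit or range.

## Working session

There is one attempt and no reset: what is moved stays moved. The work goes in short steps, Python scripts to look and compute and a shell command to move; the robot and the scene stay as the last step left them, time stands still between calls to the robot, and variables do not carry over. Pictures are saved under pics/ and viewed, about 8 in all and at most 12, crops included, and the job is handed in when it is done.

```bash
mkdir -p pics
python3 - <<'E'
from workcell import *
import cv2,numpy as np
o=get_obs();print({k:np.round(v,3).tolist() for k,v in o.items()})
for n in["scene","side"]:
    c=camera(n);cv2.imwrite(f"pics/{n}0.png",c["img"][:,:,::-1])
    print(n,np.round(c["cam_to_world"],3).tolist(),c["fx"])
    for l in["case","lid_hinge","lid_handle","turnbutton_grip","ring","vee_block","cap_screw_1"]:
        print(l,[(np.round(d["position"],4).tolist(),round(d["confidence"],2)) for d in pinpoint(c,l)][:4])
E
```

```text
{'time': 0.0, 'q': [-74.2, 5.012, 10.035, 95.099, -0.0, 89.999], 'qd': [0.009, -0.002, -0.04, 0.061, -0.065, 0.05], 'joint_efforts': [0.001, -52.039, 46.48, 0.016, -0.0, 0.0], 'ee_pos': [0.15, -0.529, 0.231], 'tcp_rot': [-179.924, 0.0, 15.801], 'wrist_force': [0.383, -0.478, -0.055], 'torque': [0.05, 0.008, 0.001], 'opening': 0.086}
scene [[-0.503, 0.471, -0.725, 1.151], [0.864, 0.27, -0.425, 0.288], [-0.004, -0.84, -0.542, 0.585], [0.0, 0.0, 0.0, 1.0]] 460.9727419719451
case [([0.4995, -0.0726, 0.0036], 0.89), ([0.4174, -0.1996, 0.0037], 0.26)]
lid_hinge [([0.4872, -0.1382, 0.1641], 0.74)]
lid_handle [([0.501, -0.0921, 0.251], 0.78), ([0.5944, 0.1143, -0.0016], 0.54)]
turnbutton_grip [([0.5227, 0.0122, 0.1077], 0.81)]
ring [([0.4163, -0.1984, 0.0048], 0.56)]
vee_block [([0.5332, -0.2036, 0.0004], 0.88)]
cap_screw_1 [([0.489, -0.1334, 0.1667], 0.75), ([0.5964, 0.1166, -0.0032], 0.67), ([0.557, 0.1246, 0.0016], 0.55), ([0.5626, 0.0924, 0.002], 0.53)]
side [[-0.782, -0.313, 0.539, 0.018], [-0.623, 0.388, -0.679, 0.522], [0.004, -0.867, -0.498, 0.575], [0.0, 0.0, 0.0, 1.0]] 482.18376672861945
case []
lid_hinge [([0.486, -0.1431, 0.1665], 0.67)]
lid_handle [([0.5008, -0.0876, 0.249], 0.75), ([0.4129, -0.2021, 0.0037], 0.23)]
turnbutton_grip [([0.5271, 0.016, 0.0999], 0.58)]
ring [([0.4137, -0.2019, 0.0032], 0.75)]
vee_block []
cap_screw_1 [([0.5022, -0.0893, 0.2446], 0.72), ([0.5535, 0.125, 0.0002], 0.59), ([0.56, 0.0904, 0.001], 0.48), ([0.5968, 0.1163, 0.0026], 0.45)]
```

View pics/scene0.png

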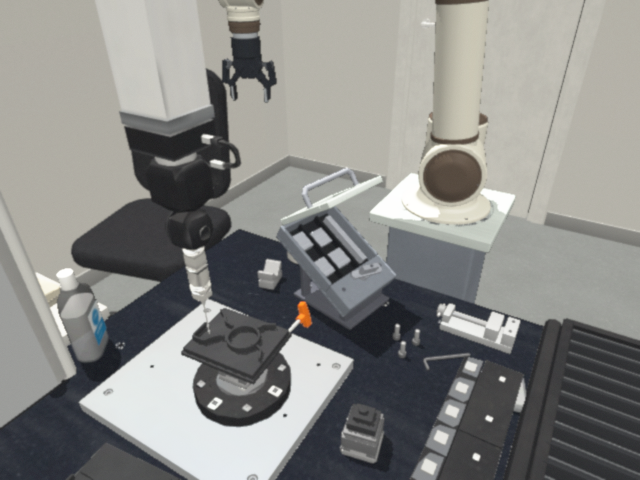

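View pics/side0.png

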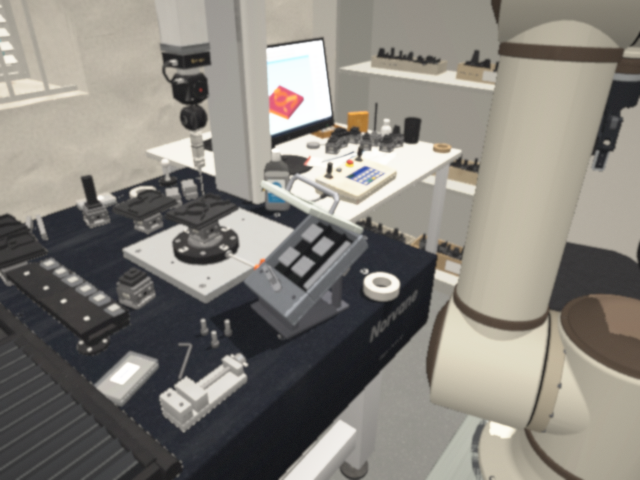

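The scene view shows the case at about (330,270), with its lid open at (330,200) and handle bar at (330,180). The turnbutton is at (370,268) and the screws are near (405,335). The side view agrees. The lid's free edge is raised about 30° above level, so it is about 62° open. I'll go above the handle first.

```bash
python3 -m pendant '[[70,[0,0,50],[0,0,-5]],[70,[0,0,100],[0,0,-10]],[70,[30,40,130],[0,0,-15]],[70,[60,80,130],[0,0,-20]],[70,[95,115,130],[0,0,-25]],[70,[130,150,130],[0,0,-30]],[70,[160,195,130],[0,0,-30]],[70,[190,240,130],[0,0,-30]],[70,[225,285,130],[0,0,-30]],[70,[260,330,130],[0,0,-30]],[70,[295,370,130],[0,0,-30]],[70,[325,410,130],[0,0,-30]],[70,[345,430,130],[0,0,-30]],[60,[351,437,130],[0,0,-30]],[60,[351,437,130],[0,0,-30]]]' 40
python3 - <<'E'
from workcell import *
import workcell,cv2,numpy as np
print([n for n in dir(workcell) if 'tcp' in n.lower() or 'grasp' in n.lower()])
try: print(tcp_to_grasp)
except Exception as e: print(e)
o=get_obs();print({k:np.round(v,3).tolist() for k,v in o.items()})
c=camera("wrist");cv2.imwrite("pics/w0.png",c["img"][:,:,::-1]);print(np.round(c["T_tool_cam"],4).tolist(),c["fx"])
for n in [c,camera("scene"),camera("side")]:
    for l in["lid_hinge","lid_handle","turnbutton_grip","case"]:
        print(l,[(np.round(d["position"],4).tolist(),round(d["confidence"],2)) for d in pinpoint(n,l)][:2])
E
```

```text
time: 2.68
ee_pos: [0.4967, -0.1096, 0.3612]
tcp_rot: [-179.3, 0.0, -12.8]
wrist_force: [0.2, -0.6, 0.1]
opening: 0.0509
['tcp_to_grasp']
0.0187
{'time': 2.675, 'q': [-12.852, 4.625, 24.676, 110.079, 0.738, 179.947], 'qd': [-0.793, -0.827, -0.327, 0.17, -0.166, -0.068], 'joint_efforts': [0.853, -47.126, 43.091, -0.13, 0.114, -0.0], 'ee_pos': [0.497, -0.11, 0.361], 'tcp_rot': [-179.262, 0.026, -12.799], 'wrist_force': [0.159, -0.584, 0.1], 'torque': [-0.008, 0.087, 0.077], 'opening': 0.051}
[[-0.0014, -0.9546, -0.2979, 0.077], [1.0, -0.0016, 0.0003, 0.0001], [-0.0007, -0.2979, 0.9546, -0.142], [0.0, 0.0, 0.0, 1.0]] 374.8616827321746
lid_hinge [([0.4906, -0.1405, 0.1619], 0.62)]
lid_handle [([0.4988, -0.0862, 0.249], 0.84), ([0.4909, -0.1418, 0.1646], 0.69)]
turnbutton_grip [([0.4901, -0.1394, 0.1658], 0.65)]
case [([0.5021, -0.083, 0.2478], 0.74)]
lid_hinge [([0.4891, -0.139, 0.1671], 0.98)]
lid_handle [([0.4969, -0.0902, 0.2502], 0.6)]
turnbutton_grip [([0.5256, 0.0107, 0.1062], 0.77)]
case []
lid_hinge [([0.4893, -0.1397, 0.166], 0.9)]
lid_handle [([0.5024, -0.0885, 0.2452], 0.95), ([0.4143, -0.2027, -0.0007], 0.15)]
turnbutton_grip [([0.5297, 0.013, 0.0991], 0.7)]
case [([0.5065, -0.0688, -0.0011], 0.62)]
```

```bash
python3 -m pendant '[[60,[0,5,0],[0,0,10]],[60,[0,10,0],[0,0,20]],[60,[2,15,0],[0,0,30]],[60,[3,20,0],[0,0,40]],[60,[3,20,0],[0,0,50]],[60,[3,20,0],[0,0,60]],[60,[3,20,0],[0,0,70]],[60,[3,20,0],[0,0,80]],[60,[3,20,0],[0,0,90]],[60,[3,20,0],[0,0,100]],[60,[3,20,0],[0,0,110]],[60,[3,20,0],[0,0,120]],[60,[3,20,0],[0,0,130]],[60,[3,20,0],[0,0,140]],[60,[3,20,0],[0,0,150]],[60,[3,20,0],[0,0,160]],[60,[3,20,0],[0,0,170]],[60,[3,20,0],[0,0,175]],[60,[3,20,0],[0,0,178]],[60,[3,20,0],[0,0,178]]]'
python3 - <<'E'
from workcell import *
import cv2,numpy as np
o=get_obs();print({k:np.round(o[k],3).tolist() for k in("time","q","ee_pos","tcp_rot")})
c=camera("wrist");cv2.imwrite("pics/w1.png",c["img"][:,:,::-1])
for l in["lid_hinge","lid_handle","turnbutton_grip"]:
    print(l,[(np.round(d["position"],4).tolist(),round(d["confidence"],2)) for d in pinpoint(c,l)][:2])
E
```

```text
time: 5.92
ee_pos: [0.4999, -0.0892, 0.3612]
tcp_rot: [-179.3, 0.0, 165.2]
wrist_force: [0.1, 0.7, -0.6]
opening: 0.0514
{'time': 5.925, 'q': [-9.697, 4.538, 24.583, 110.106, -0.747, 5.082], 'ee_pos': [0.5, -0.089, 0.361], 'tcp_rot': [-179.251, 0.005, 165.221]}
lid_hinge [([0.4912, -0.1395, 0.1653], 0.56)]
lid_handle [([0.4994, -0.0853, 0.2505], 0.82), ([0.5531, 0.1268, -0.0018], 0.43)]
turnbutton_grip [([0.5218, 0.0157, 0.1072], 0.72)]
```

View pics/w1.png

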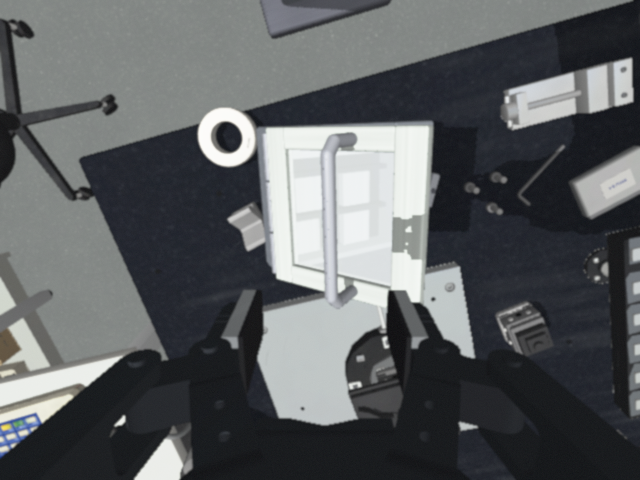

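The bar sits centred between the jaws (u≈330, rows 140–300), within 2° of parallel to the pads. I'll tilt 20° towards the lid's normal, come down and grip.

```bash
python3 -m pendant '[[40,[-1,-4,-20],[7,-1.5,0]],[40,[-2,-8,-40],[14,-3,0]],[40,[-3,-13,-70],[19.5,-4.6,1]],[40,[-3,-13,-70],[19.5,-4.6,1]],[40,[-2,-8,-85],[19.5,-4.6,1]],[40,[-1,-3,-100],[19.5,-4.6,1]],[40,[0,2,-113],[19.5,-4.6,1]],[40,[1,7,-126],[19.5,-4.6,1]],[40,[1,7,-126],[19.5,-4.6,1]],[40,[1,7,-126],[19.5,-4.6,1]]]'
python3 - <<'E'
from workcell import *
import cv2,numpy as np
o=get_obs();print({k:np.round(o[k],3).tolist() for k in("time","q","ee_pos","tcp_rot","wrist_force")})
c=camera("wrist");s=camera("side");cv2.imwrite("pics/m2.png",np.hstack([c["img"][100:460,120:520],s["img"][60:420,140:540]])[:,:,::-1])
E
```

```text
time: 7.38
ee_pos: [0.501, -0.0822, 0.2358]
tcp_rot: [160.7, -0.3, 166.3]
wrist_force: [-0.3, -0.3, 1.1]
opening: 0.0341
{'time': 7.375, 'q': [-19.915, 0.187, 3.817, 96.1, 19.117, -6.541], 'ee_pos': [0.501, -0.082, 0.236], 'tcp_rot': [160.733, -0.318, 166.264], 'wrist_force': [-0.297, -0.325, 1.058]}
```

View pics/m2.png

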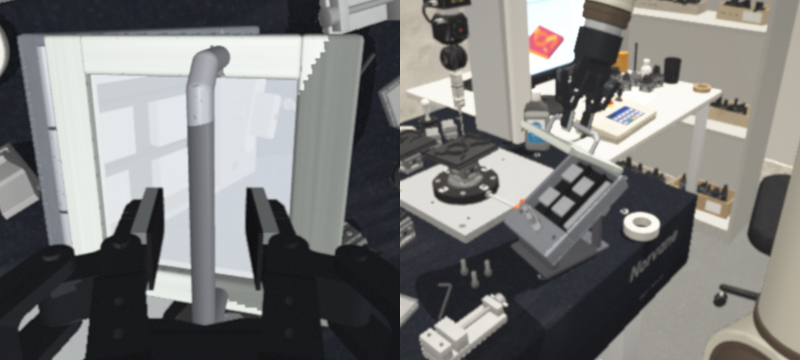

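The bar is between the pads, at about (203,230) in the left crop. Closing.

```bash
python3 -m pendant '[[0,[0,0,0],[0,0,0]],[0,[0,0,0],[0,0,0]],[0,[0,0,0],[0,0,0]],[0,[0,0,0],[0,0,0]],[0,[0,0,0],[0,0,0]]]' 40
python3 - <<'E'
from workcell import *
import numpy as np
o=get_obs();print(np.round(o["wrist_force"],2),o["opening"],np.round(o["torque"],2))
from scipy.spatial.transform import Rotation as R
p=np.array(o["ee_pos"]);r=R.from_euler("xyz",o["tcp_rot"],degrees=True);
for n in["scene","side","wrist"]:
    print([(np.round(d["position"],4).tolist(),round(d["confidence"],2)) for l in("lid_hinge","lid_handle") for d in pinpoint(camera(n),l)[:1]])
hinge=np.array([.4895,-.1400,.167]);a=np.deg2rad(76.5);f=np.array([np.cos(a),np.sin(a),0]);ax=np.cross([0,0,1],f)
bar=p+r.apply([0,0,-.0175]);d=bar-hinge;print("bar",bar,"rad",np.hypot(d@f,d[2]))
e=np.arctan2(d[2],d@f);open_=e-np.arctan2(44,88)+np.pi/6;print("open deg",np.rad2deg(open_))
for k in range(5,80,5):
    T=R.from_rotvec(ax*np.deg2rad(k));nb=hinge+T.apply(p-hinge);print(k,np.round((nb-p)*1000,1),np.round(ax*k,1))
E
```

```text
time: 8.1
ee_pos: [0.5012, -0.0826, 0.2357]
tcp_rot: [160.7, -0.3, 166.2]
wrist_force: [1.3, -3.8, -1.8]
opening: 0.0083
[ 1.34 -3.77 -1.78] 0.00830293925724321 [-1.08 -0.24 -0.02]
[([0.4902, -0.1377, 0.1663], 0.66), ([0.5028, -0.0872, 0.2521], 0.79)]
[([0.4888, -0.1411, 0.1667], 0.74), ([0.5035, -0.0861, 0.2432], 0.85)]
[([0.4932, -0.1408, 0.1651], 0.82), ([0.4984, -0.0856, 0.2484], 0.85)]
bar [ 0.49987891 -0.08825558  0.25224728] rad 0.10024148838929661
open deg 61.692236563542906
5 [ 1.3  5.6 -5.4] [-4.9  1.2  0. ]
10 [  2.6  10.7 -11.2] [-9.7  2.3  0. ]
15 [  3.7  15.4 -17.5] [-14.6   3.5   0. ]
20 [  4.7  19.4 -24.2] [-19.4   4.7   0. ]
25 [  5.5  22.9 -31.2] [-24.3   5.8   0. ]
30 [  6.2  25.8 -38.5] [-29.2   7.    0. ]
35 [  6.7  28.  -46. ] [-34.    8.2   0. ]
40 [  7.1  29.6 -53.7] [-38.9   9.3   0. ]
45 [  7.3  30.6 -61.5] [-43.8  10.5   0. ]
50 [  7.4  30.9 -69.4] [-48.6  11.7   0. ]
55 [  7.3  30.5 -77.2] [-53.5  12.8   0. ]
60 [  7.1  29.4 -85. ] [-58.3  14.    0. ]
65 [  6.7  27.7 -92.7] [-63.2  15.2   0. ]
70 [   6.1   25.4 -100.2] [-68.1  16.3   0. ]
75 [   5.4   22.4 -107.5] [-72.9  17.5   0. ]
```

```bash
python3 -m pendant '[[0,[1.3,5.6,-5.4],[-4.9,1.2,0]],[0,[2.6,10.7,-11.2],[-9.7,2.3,0]],[0,[3.7,15.4,-17.5],[-14.6,3.5,0]],[0,[4.7,19.4,-24.2],[-19.4,4.7,0]],[0,[5.5,22.9,-31.2],[-24.3,5.8,0]],[0,[6.2,25.8,-38.5],[-29.2,7,0]],[0,[6.7,28,-46],[-34,8.2,0]],[0,[7.1,29.6,-53.7],[-38.9,9.3,0]],[0,[7.3,30.6,-61.5],[-43.8,10.5,0]],[0,[7.4,30.9,-69.4],[-48.6,11.7,0]],[0,[7.4,30.9,-69.4],[-48.6,11.7,0]]]'
python3 - <<'E'
from workcell import *
import numpy as np
for n in["scene","side","wrist"]:
    print([(np.round(d["position"],4).tolist(),round(d["confidence"],2)) for l in("lid_hinge","lid_handle") for d in pinpoint(camera(n),l)[:1]])
o=get_obs();print({k:np.round(o[k],3).tolist() for k in("q","tcp_rot","wrist_force","torque","opening")})
E
```

```text
time: 10.07
ee_pos: [0.5084, -0.0512, 0.1648]
tcp_rot: [-149.1, -0.2, 166.2]
wrist_force: [3.9, -6.4, -6.5]
opening: 0.0081
[([0.4879, -0.1387, 0.1693], 0.64), ([0.5108, -0.0475, 0.1774], 0.66)]
[([0.4892, -0.1399, 0.1679], 0.59), ([0.5122, -0.046, 0.175], 0.84)]
[([0.4924, -0.141, 0.1657], 0.66), ([0.5109, -0.0444, 0.1777], 0.88)]
{'q': [9.382, 8.826, 2.269, 96.689, -27.938, 26.577], 'tcp_rot': [-149.311, -0.051, 166.1], 'wrist_force': [1.002, 1.398, -6.342], 'torque': [1.536, -0.386, 0.187], 'opening': 0.008}
```

```bash
python3 -m pendant '[[0,[0,-0.4,-4],[-2.4,0.6,0]],[0,[-0.1,-0.6,-8],[-4.9,1.2,0]],[0,[-0.2,-1,-12],[-7.5,1.8,0]],[0,[-0.3,-1.5,-14],[-9,2.2,0]],[0,[-0.3,-1.5,-15.5],[-9.7,2.3,0]],[0,[-0.3,-1.5,-15.5],[-9.7,2.3,0]]]' 
python3 -m pendant '[[0,[0,-0.4,-1],[-1,0.2,0]],[0,[0,-0.6,-2],[-1,0.2,0]],[0,[0,-0.6,-2],[-1,0.2,0]]]'
python3 - <<'E'
from workcell import *
import numpy as np
for n in["scene","side","wrist"]:
    print([(np.round(d["position"],4).tolist(),round(d["confidence"],2)) for l in("lid_hinge","lid_handle","turnbutton_grip") for d in pinpoint(camera(n),l)[:1]])
E
```

```text
time: 11.42
ee_pos: [0.5081, -0.0528, 0.1503]
tcp_rot: [-139.3, 0.0, 166.1]
wrist_force: [-0.8, 0.9, -5.1]
opening: 0.0082
time: 11.8
ee_pos: [0.508, -0.0532, 0.1483]
tcp_rot: [-138.4, 0.1, 166.1]
wrist_force: [-1.2, 5.2, -1.6]
opening: 0.0081
[([0.4898, -0.138, 0.1679], 0.64), ([0.5235, 0.013, 0.1073], 0.63)]
[([0.5107, -0.0456, 0.155], 0.16), ([0.5098, -0.0482, 0.1563], 0.64), ([0.5287, 0.0144, 0.0982], 0.61)]
[([0.4921, -0.1398, 0.1643], 0.7), ([0.5112, -0.046, 0.1577], 0.67), ([0.5239, 0.0169, 0.1023], 0.78)]
```

```bash
python3 -m pendant '[[0,[0,-0.3,-1],[0,0,0]],[0,[0,-0.6,-2],[0,0,0]],[0,[0,-0.6,-2],[0,0,0]]]' 
python3 -m pendant '[[0,[0,-0.3,-1],[0,0,0]],[0,[0,-0.6,-2],[0,0,0]],[0,[0,-0.6,-2],[0,0,0]]]'
```

```text
time: 13.08
ee_pos: [0.508, -0.0534, 0.1473]
tcp_rot: [-138.4, 0.1, 166.1]
wrist_force: [-3.1, 9.7, 6.2]
opening: 0.0078
time: 13.45
ee_pos: [0.508, -0.0534, 0.1473]
tcp_rot: [-138.5, 0.2, 166.1]
wrist_force: [-5.2, 11.7, 12.6]
opening: 0.008
```

Motion has stopped while the force grows, so the lid is down on its seat. One more small press, then release and back off along the tool axis.

```bash
python3 -m pendant '[[0,[0,-0.5,-1.5],[0,0,0]],[0,[0,-0.7,-2.5],[0,0,0]],[0,[0,-0.7,-2.5],[0,0,0]],[35,[0,-0.4,-1.5],[0,0,0]],[35,[0,0,0],[0,0,0]],[35,[0,0,0],[0,0,0]],[35,[0,0,0],[0,0,0]],[35,[1.5,6.5,7.5],[0,0,0]],[35,[4,16,18],[0,0,0]],[35,[6,26,30],[0,0,0]],[35,[9,39,45],[4,-1,0]],[35,[12,52,65],[11,-2.6,0]],[35,[12,52,65],[11,-2.6,0]]]'
python3 - <<'E'
from workcell import *
import numpy as np,cv2
o=get_obs();print({k:np.round(o[k],4).tolist() for k in("q","tcp_rot","ee_pos","wrist_force","opening")})
ims={}
for n in["scene","side","wrist"]:
    c=camera(n);ims[n]=c["img"]
    print([(l,np.round(d["position"],4).tolist(),round(d["confidence"],2)) for l in("lid_hinge","lid_handle","turnbutton_grip") for d in pinpoint(c,l)[:1]])
cv2.imwrite("pics/m3.png",np.hstack([ims["wrist"][60:460,120:520],cv2.resize(ims["side"][180:340,220:380],(400,400))])[:,:,::-1])
E
```

```text
time: 15.08
ee_pos: [0.521, -0.0008, 0.216]
tcp_rot: [-150.0, 0.4, 166.1]
wrist_force: [-1.1, -0.2, -0.5]
opening: 0.03
{'q': [13.982, 12.1212, 11.6264, 104.2856, -26.3947, 31.484], 'tcp_rot': [-150.0125, 0.3971, 166.0886], 'ee_pos': [0.521, -0.0008, 0.216], 'wrist_force': [-1.0507, -0.2024, -0.4969], 'opening': 0.03}
[('lid_hinge', [0.4872, -0.1383, 0.1659], 0.95), ('lid_handle', [0.509, -0.0469, 0.1586], 0.78), ('turnbutton_grip', [0.5231, 0.0123, 0.1058], 0.83)]
[('lid_hinge', [0.4875, -0.1422, 0.1664], 0.93), ('lid_handle', [0.5127, -0.047, 0.1543], 0.84), ('turnbutton_grip', [0.5255, 0.0136, 0.1], 0.67)]
[('lid_hinge', [0.4892, -0.1382, 0.1629], 0.86), ('lid_handle', [0.5086, -0.0435, 0.1571], 0.96), ('turnbutton_grip', [0.5217, 0.0145, 0.1059], 0.95)]
```

View pics/m3.png

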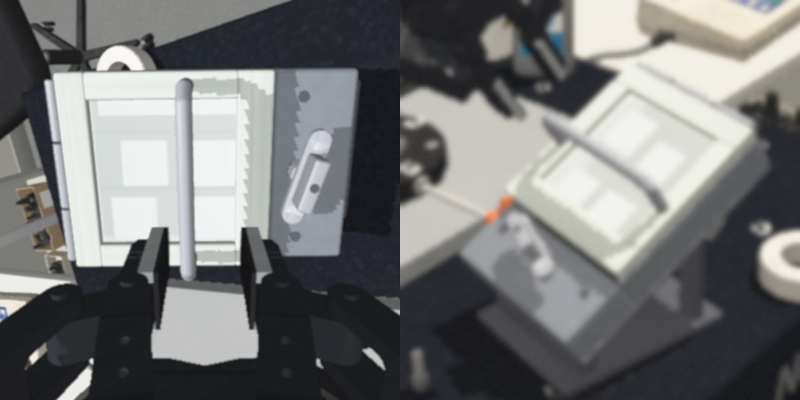

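The lid lies flush on the case. The turnbutton's upper end (320,140) leans away from the lid, so it already sits about -20°. I'll measure its angle and centre precisely.

Run:
```python
from workcell import *
import numpy as np,cv2
from scipy.spatial.transform import Rotation as R
o=get_obs();c=camera("wrist")
Tt=np.eye(4);Tt[:3,:3]=R.from_euler("xyz",o["tcp_rot"],degrees=True).as_matrix();Tt[:3,3]=o["ee_pos"]
cams=[("wrist",c,Tt@c["T_tool_cam"])]+[(n,x,x["cam_to_world"]) for n in("scene","side") for x in[camera(n)]]
a=np.deg2rad(76.4);f=np.array([np.cos(a),np.sin(a),0]);n=.5*f+np.array([0,0,.866]);down=.866*f-np.array([0,0,.5])
ycase=np.cross(n,-down);P0=np.array([.5235,.0135,.1045])
for nm,x,T in cams:
    for d in regions_of(x,"turnbutton")[:1]:
        m=d["region"];v,u=np.nonzero(m);print(nm,d["confidence"],m.sum(),u.min(),u.max(),v.min(),v.max())
        for h in(-.010,.0):
            P=P0+h*n
            r=np.c_[(u-x["cx"])/x["fx"],(v-x["cy"])/x["fy"],np.ones(len(u))]@T[:3,:3].T
            t=((P-T[:3,3])@n)/(r@n);W=T[:3,3]+r*t[:,None]
            ab=np.c_[(W-P)@(-down),(W-P)@ycase].astype(np.float32)*1000
            rc=cv2.minAreaRect(ab);w,V=np.linalg.eigh(np.cov(ab.T));
            th=np.rad2deg(np.arctan2(V[1,1],V[0,1]))-90
            print(h,"rect",np.round(rc[0],1),np.round(rc[1],1),round(rc[2],1),"pca angle from y",round((th+90)%180-90,1),"ctr world",np.round(P+(-down)*rc[0][0]/1000+ycase*rc[0][1]/1000,4))
for l in["lid_handle","turnbutton_grip"]:
    print(l,[np.round(d["position"],4).tolist() for d in pinpoint(c,l)[:1]])
tz=Tt[:3,2];print("tool z",np.round(tz,3),"n",np.round(n,3),"tool y",np.round(Tt[:3,1],3),"-down",np.round(-down,3))
```

```text
wrist 0.71 38882 173 395 129 340
-0.01 rect [94.2  5.1] [143.  147.8] 0.3 pca angle from y -75.6 ctr world [ 0.5082 -0.0718  0.1429]
0.0 rect [93.   1.8] [137.  141.6] 0.3 pca angle from y -75.6 ctr world [ 0.5063 -0.0652  0.151 ]
scene 0.5 311 350 381 263 278
-0.01 rect [1.  0.2] [70.6 23.1] 74.4 pca angle from y -11.2 ctr world [0.5223 0.0077 0.0963]
0.0 rect [-0.9  8.8] [69.4 22.7] 74.4 pca angle from y -11.2 ctr world [0.5322 0.0122 0.1041]
side 0.6 267 262 282 265 292
-0.01 rect [ 0.7 -0.1] [77.2 17. ] 75.2 pca angle from y -14.8 ctr world [0.5221 0.008  0.0962]
0.0 rect [ -0.8 -10.2] [75.9 16.7] 75.2 pca angle from y -14.8 ctr world [0.5137 0.0165 0.1041]
lid_handle [[0.5121, -0.0442, 0.1607]]
turnbutton_grip [[0.5219, 0.018, 0.1052]]
tool z [-0.12  -0.489 -0.864] n [0.118 0.486 0.866] tool y [ 0.208  0.839 -0.503] -down [-0.204 -0.842  0.5  ]
```

Run:
```python
from workcell import *
import numpy as np,cv2
c=camera("wrist");cv2.imwrite("pics/w4.png",cv2.resize(c["img"][180:300,360:500],None,fx=5,fy=5,interpolation=cv2.INTER_CUBIC)[:,:,::-1])
```

```text
(no output)
```

View pics/w4.png

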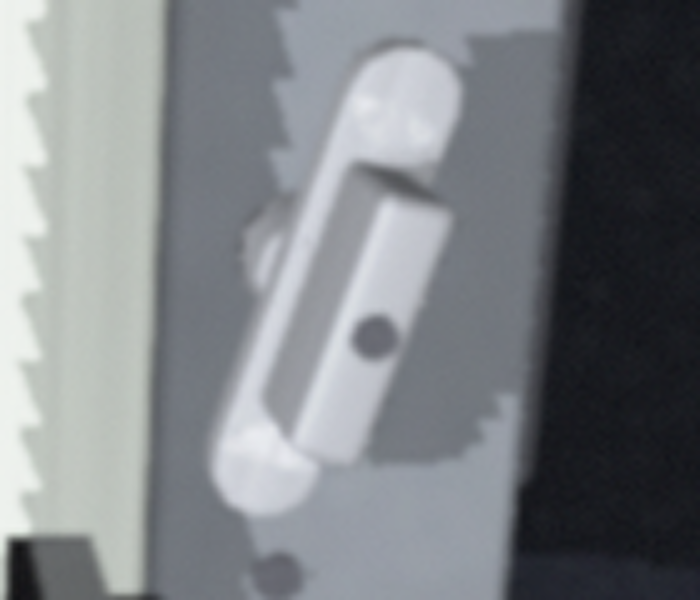

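The turnbutton seen close up: bar end centres at crop (408,95) and (265,460), with the fin's centre hole at (375,337). I'll unproject these.

Run:
```python
from workcell import *
import numpy as np
from scipy.spatial.transform import Rotation as R
o=get_obs();c=camera("wrist")
Tt=np.eye(4);Tt[:3,:3]=R.from_euler("xyz",o["tcp_rot"],degrees=True).as_matrix();Tt[:3,3]=o["ee_pos"];T=Tt@c["T_tool_cam"]
a=np.deg2rad(76.4);f=np.array([np.cos(a),np.sin(a),0]);n=.5*f+np.array([0,0,.866]);down=.866*f-np.array([0,0,.5]);yc=np.cross(n,-down)
P0=np.array([.5233,.013,.105])
def up(px,h):
    u,v=px[0]/5+360-.4,px[1]/5+180-.4
    r=T[:3,:3]@[(u-c["cx"])/c["fx"],(v-c["cy"])/c["fy"],1];return T[:3,3]+r*(((P0+h*n-T[:3,3])@n)/(r@n))
def ang(A,B): d=A-B;return round(float(np.rad2deg(np.arctan2(-(d@-down),d@yc))),1),round(np.linalg.norm(d)*1000,1)
A,B=up((408,95),-.01),up((265,460),-.01);print("bar",ang(A,B),ang(B,A),"grip",(A+B)/2+.01*n)
for q in[((385,205),(292,448)),((450,210),(355,462))]:
    A,B=up(q[0],.009),up(q[1],.009);print("fin",ang(A,B),ang(B,A))
H=up((373,335),.009)-.009*n;print("grip from hole",H)
# lid edge direction
A,B=up((165,20),-.018),up((150,560),-.018);print("lid edge",ang(A,B),ang(B,A))
```

```text
bar (163.3, np.float64(52.9)) (-16.7, np.float64(52.9)) grip [0.52395891 0.0137962  0.10446373]
fin (163.9, np.float64(32.8)) (-16.1, np.float64(32.8))
fin (164.8, np.float64(34.0)) (-15.2, np.float64(34.0))
grip from hole [0.52464726 0.01359018 0.1044859 ]
lid edge (-178.9, np.float64(78.1)) (1.1, np.float64(78.1))
```

```bash
python3 -m pendant '[[28,[4,18,-25],[-1,-4,-7]],[28,[8.5,36,-50],[-1.9,-8,-14.3]],[28,[8.5,36,-73],[-1.9,-8,-14.3]],[28,[8.5,36,-73],[-1.9,-8,-14.3]],[28,[7,30,-84],[-1.9,-8,-14.3]],[28,[5.5,23.5,-95],[-1.9,-8,-14.3]],[28,[4,18,-105],[-1.9,-8,-14.3]],[28,[3,13.5,-113],[-1.9,-8,-14.3]],[28,[2.6,11.6,-116.7],[-1.9,-8,-14.3]],[28,[2.6,11.6,-116.7],[-1.9,-8,-14.3]]]'
python3 - <<'E'
from workcell import *
import numpy as np,cv2
o=get_obs();print({k:np.round(o[k],4).tolist() for k in("q","tcp_rot","ee_pos","wrist_force","opening")})
ims={n:camera(n)["img"] for n in["scene","side","wrist"]}
cv2.imwrite("pics/m5.png",np.hstack([ims["wrist"][60:460,120:520],cv2.resize(ims["scene"][200:330,290:420],(400,400))])[:,:,::-1])
E
```

```text
time: 17.42
ee_pos: [0.5226, 0.0101, 0.0955]
tcp_rot: [-150.9, 8.2, 151.7]
wrist_force: [-0.4, -0.5, -0.6]
opening: 0.0239
{'q': [14.969, 14.1652, 0.6157, 92.1323, -26.0741, 49.0775], 'tcp_rot': [-150.8954, 8.2038, 151.6773], 'ee_pos': [0.5226, 0.0101, 0.0955], 'wrist_force': [-0.422, -0.5285, -0.5645], 'opening': 0.0239}
```

View pics/m5.png

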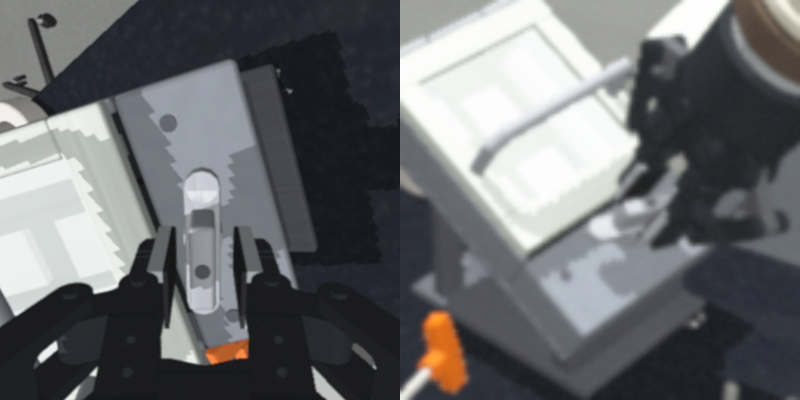

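The fin is centred between the pads and aligned with them (crop 203,250). The TCP sits about 4 mm low, so I'll raise it and close.

```bash
python3 -m pendant '[[28,[0.5,1.7,3.2],[0,0,0]],[28,[0.5,1.7,3.2],[0,0,0]],[0,[0.5,1.7,3.2],[0,0,0]],[0,[0.5,1.7,3.2],[0,0,0]],[0,[0.5,1.7,3.2],[0,0,0]],[0,[0.5,1.7,3.2],[0,0,0]],[0,[0.5,1.7,3.2],[0,0,0]]]' 40
python3 - <<'E'
from workcell import *
import numpy as np
from scipy.spatial.transform import Rotation as R
o=get_obs();M=R.from_euler("xyz",o["tcp_rot"],degrees=True).as_matrix()
G=np.array([.5243,.0137,.1045]);print("grip in tool mm",np.round(M.T@(G-o["ee_pos"])*1000,1),np.round(o["wrist_force"],1),np.round(o["torque"],2),np.round(M[:,2],3))
E
```

```text
time: 18.45
ee_pos: [0.5231, 0.0117, 0.0998]
tcp_rot: [-150.9, 8.2, 151.7]
wrist_force: [-2.7, -1.3, 5.8]
opening: 0.0087
grip in tool mm [-0.8 -0.3 -5.2] [-2.7 -1.3  5.8] [-0.27  0.52 -0.22] [-0.12  -0.488 -0.865]
```

```bash
python3 -m pendant '[[0,[0,0,0],[-0.96,-3.9,-6.9]],[0,[0,0,0],[-1.9,-7.8,-13.8]],[0,[0,0,0],[-2.9,-11.7,-20.8]],[0,[0,0,0],[-3.8,-15.6,-27.7]],[0,[0,0,0],[-4.8,-19.5,-34.6]],[0,[0,0,0],[-5.8,-23.4,-41.5]],[0,[0,0,0],[-6.7,-27.3,-48.4]],[0,[0,0,0],[-7.7,-31.2,-55.4]],[0,[0,0,0],[-8.6,-34.6,-61.4]],[0,[0,0,0],[-8.8,-35.9,-63.6]],[0,[0,0,0],[-8.8,-35.9,-63.6]],[0,[0,0,0],[-8.8,-35.9,-63.6]]]'
python3 - <<'E'
from workcell import *
import numpy as np,cv2
from scipy.spatial.transform import Rotation as R
o=get_obs();M=R.from_euler("xyz",o["tcp_rot"],degrees=True).as_matrix()
a=np.deg2rad(76.4);f=np.array([np.cos(a),np.sin(a),0]);n=.5*f+np.array([0,0,.866]);down=.866*f-np.array([0,0,.5]);yc=np.cross(n,-down)
print("jaw angle",np.rad2deg(np.arctan2(M[:,1]@yc,M[:,1]@-down)),"tilt",M[:,2]@n,{k:np.round(o[k],2).tolist() for k in("q","wrist_force","torque")})
ims={n:camera(n)["img"] for n in["side","wrist"]}
cv2.imwrite("pics/m6.png",np.hstack([ims["wrist"][60:460,120:520],cv2.resize(ims["side"][180:340,220:380],(400,400))])[:,:,::-1])
E
```

```text
time: 19.95
ee_pos: [0.5238, 0.0119, 0.0996]
tcp_rot: [179.8, 30.1, 76.0]
wrist_force: [5.5, -0.4, -2.5]
opening: 0.0086
jaw angle 89.67112774268054 tilt -0.999976679976674 {'q': [15.13, 14.17, 1.1, 92.53, -26.06, 122.7], 'wrist_force': [5.47, -0.45, -2.53], 'torque': [0.88, -1.34, 0.6]}
```

View pics/m6.png

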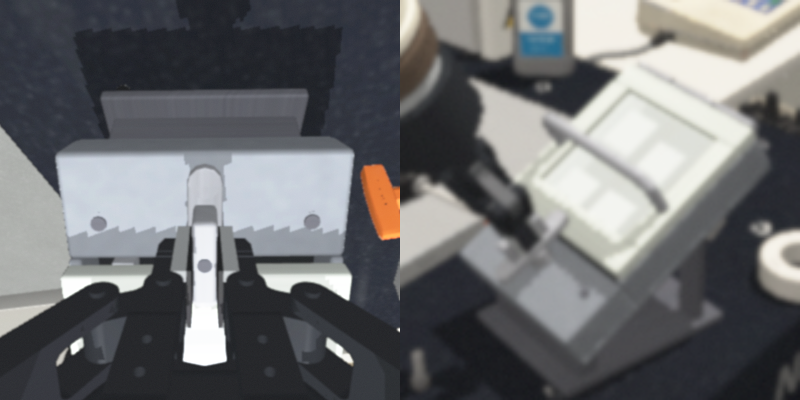

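The bar now points straight up the slope (crop u≈204, square to the ledge). I'll release and retract along the normal.

```bash
python3 -m pendant '[[28,[0,0,0],[0,0,0]],[28,[0,0,0],[0,0,0]],[28,[0,0,0],[0,0,0]],[28,[0.6,2.5,4.3],[0,0,0]],[28,[1.8,7.5,13],[0,0,0]],[28,[3.6,15,26],[0,0,0]],[28,[6,25,43],[0,0,0]],[28,[9,36,65],[0,0,0]],[28,[12,49,87],[0,0,0]],[28,[14,58,104],[0,0,0]],[28,[14,58,104],[0,0,0]]]'
python3 - <<'E'
from workcell import *
import numpy as np,cv2
ims={}
for n in["scene","side","wrist"]:
    c=camera(n);ims[n]=c["img"]
    print([(l,np.round(d["position"],4).tolist(),round(d["confidence"],2)) for l in("lid_hinge","lid_handle","turnbutton_grip","vee_block","ring","cap_screw_1") for d in pinpoint(c,l)[:3]])
cv2.imwrite("pics/m7.png",np.hstack([ims["wrist"][60:460,120:520],cv2.resize(ims["side"][180:340,220:380],(400,400))])[:,:,::-1])
E
```

```text
time: 21.42
ee_pos: [0.5385, 0.071, 0.2052]
tcp_rot: [179.7, 30.0, 76.0]
wrist_force: [-0.3, 0.6, -0.3]
opening: 0.024
[('lid_hinge', [0.4888, -0.1388, 0.1668], 0.69), ('lid_handle', [0.5076, -0.0478, 0.1595], 0.89), ('turnbutton_grip', [0.5221, 0.0127, 0.1066], 0.85), ('vee_block', [0.5319, -0.2058, -0.0003], 0.9), ('vee_block', [0.5075, -0.0493, 0.1602], 0.27), ('ring', [0.4192, -0.1964, 0.0056], 0.37), ('ring', [0.532, -0.2038, -0.0005], 0.3), ('cap_screw_1', [0.5598, 0.091, 0.0011], 0.65), ('cap_screw_1', [0.5528, 0.1233, 0.0027], 0.63)]
[('lid_hinge', [0.4906, -0.1389, 0.1665], 0.91), ('lid_handle', [0.5155, -0.0483, 0.1522], 0.97), ('turnbutton_grip', [0.5269, 0.0139, 0.1035], 0.63), ('vee_block', [0.5322, -0.2082, 0.0011], 0.58), ('ring', [0.4142, -0.2035, 0.0013], 0.68), ('cap_screw_1', [0.5549, 0.1272, 0.0009], 0.58), ('cap_screw_1', [0.5965, 0.1172, -0.0007], 0.48), ('cap_screw_1', [0.5601, 0.0918, 0.0022], 0.42)]
[('lid_hinge', [0.4902, -0.1386, 0.1652], 0.71), ('lid_handle', [0.5105, -0.0447, 0.1539], 0.7), ('turnbutton_grip', [0.5219, 0.0133, 0.1065], 0.91), ('vee_block', [0.5604, 0.0883, 0.0043], 0.37), ('cap_screw_1', [0.5595, 0.0907, 0.0042], 0.83)]
```

View pics/m7.png

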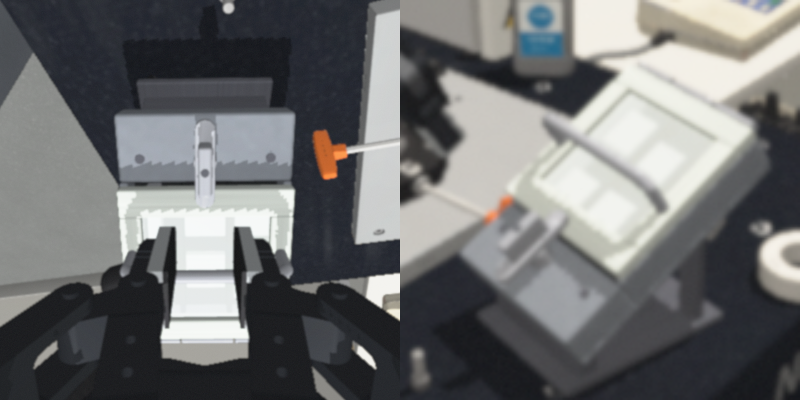

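The bar lies straight across the lid's lower edge (crop 204, rows 120–207), the lid is flush, and the gripper is clear. Handing in.

```bash
python3 -c "
from workcell import *
print(job_done())"
```

```text
the job is handed in; nothing more can be done
None
```

The lid is shut and the turnbutton is locked across its lower edge; I handed the job in at about 21.6 s of the 48 s allowed. No verdict is reported, so this rests on my own checks.

**Lid:** I gripped the handle bar and swung the lid down about 62° around its hinge. I pressed until it stopped moving while the force kept rising to about 13 N in z, gave one last small press, and then let go. The last side and wrist pictures show it flush.

**Turnbutton:** It started at about -16°, not 0. I gripped its fin only after the lid was shut and turned it the rest of the way to about -90°. The jaws measured within 0.4° of square to the slope, using my camera estimate of the case's heading, which could be off by about 1°. After release the wrist picture shows the bar straight up the slope, with its end over the lid's edge.

**Bystanders and clearance:** The ring, the vee block and all three cap screws are within about 4 mm of where they were first seen, which is within the network's error. The gripper was well clear of everything, with about 0 N at the wrist.

**Disagreements:** The final network handle heights ranged from 152 to 160 mm. I expected 156 to 161 mm for a shut lid, depending on where exactly the hinge axis sits in the lid. I relied on the contact stop and the pictures instead. In one wrist picture the turnbutton region network marked the lid, so I measured the turnbutton from the image by hand.

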